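Restock the sliding paint-bottle rack and latch it home

TASK

The blue sliding carriage of the paint rack has four pockets and two of them are empty. Stand the loose orange bottle and the loose red bottle upright in the empty pockets, one in each, leaving the teal and yellow bottles in theirs; then push the carriage along its rails until the spring catch snaps in and holds it fully home against the end stop. Leave the other things on the table where they are.

Things in the scene. Friction and masses are not known exactly. Their poses are not given: they have to be found in the camera images.
- bottle_orange: Spare: orange paint bottle with a black cap, 33 mm across and 69 mm tall, 0.05 kg. It can be held round its body, 12 to 50 mm above its underside (no hold on the cap). Origin: centre of its underside; z up along the bottle. Starts standing alone on the table, to one side of the rack.
- bottle_red: Spare: red paint bottle with a white cap, 33 mm across and 69 mm tall, 0.05 kg. It can be held round its body, 12 to 50 mm above its underside (no hold on the cap). Origin: centre of its underside; z up along the bottle. Starts standing alone on the table, to the other side of the rack from the orange one.
- bottle_teal: Teal paint bottle with a white cap, 33 mm across and 69 mm tall, 0.05 kg. It can be held round its body, 12 to 50 mm above its underside (no hold on the cap). Origin: centre of its underside; z up along the bottle. Starts in one of the four pockets and stays there.
- bottle_yellow: Yellow paint bottle with a black cap, 33 mm across and 69 mm tall, 0.05 kg. It can be held round its body, 12 to 50 mm above its underside (no hold on the cap). Origin: centre of its underside; z up along the bottle. Starts in another of the pockets and stays there.
- rack: Rack fixed to the table, yaw varies: pale wooden board 88 (x) x 310 (y) x 12 mm with two low rails along its y. Origin: centre of its underside; +y points from the open end (robot's right) to the wooden end stop (16 mm thick, top at 46 mm). On its -x side near the stop, a dark steel housing (30 mm wide, top at 38 mm) holds the catch's spring roller.
- carriage_end (a point): Middle of the top edge of the carriage's +y end, 37 mm above the table; moves with it. Carriage: blue tray, 50 x 196 mm, four pockets in a row along the rails; starts 45 to 68 mm short of home, as far out as it goes. Rack +y is homeward; friction about 1 N. 17 mm before home its steel bump meets the spring roller: about 7 N to pass. In the last 7 mm the spring draws it home and holds it.
- home_mark (a point): Fixed point on the rack, at the face of the two rubber buffers on the end stop, 37 mm above the table: carriage_end coincides with it when the carriage is home. Axes as the rack's.
- push_plate (a point): On the outer (-y) face of the yellow push plate (50 mm wide, 8 mm thick, its top 75 mm above the table), 55 mm above the table, on its centre line. Push here along the rack's +y. Axes as the rack's; moves with the carriage.
- pocket_1 (a point): Centre of the floor of pocket 1 of the carriage (1 is next to the yellow push plate, 4 nearest the end stop), 19 mm above the table. Pocket 42 mm (rack x) x 44 mm (rack y), walls 18 mm high above the floor, 4 mm thick; pockets 48 mm apart. Axes as the rack's. Empty if no bottle is within 15 mm.
- pocket_2 (a point): Centre of the floor of pocket 2 of the carriage (1 is next to the yellow push plate, 4 nearest the end stop), 19 mm above the table. Pocket 42 mm (rack x) x 44 mm (rack y), walls 18 mm high above the floor, 4 mm thick; pockets 48 mm apart. Axes as the rack's. Empty if no bottle is within 15 mm.
- pocket_3 (a point): Centre of the floor of pocket 3 of the carriage (1 is next to the yellow push plate, 4 nearest the end stop), 19 mm above the table. Pocket 42 mm (rack x) x 44 mm (rack y), walls 18 mm high above the floor, 4 mm thick; pockets 48 mm apart. Axes as the rack's. Empty if no bottle is within 15 mm.
- pocket_4 (a point): Centre of the floor of pocket 4 of the carriage (1 is next to the yellow push plate, 4 nearest the end stop), 19 mm above the table. Pocket 42 mm (rack x) x 44 mm (rack y), walls 18 mm high above the floor, 4 mm thick; pockets 48 mm apart. Axes as the rack's. Empty if no bottle is within 15 mm.
- mug: White bisque mug, 77 x 104 x 79 mm. Bystander, to be left alone. Origin: centre of its underside.
- water_jar: Grey-blue jar, 68 mm across, 52 mm tall. Bystander, to be left alone. Origin: centre of its underside.
- egg_cup: White egg cup, 47 mm across, 49 mm tall. Bystander, to be left alone. Origin: centre of its underside.

How it is judged:
By the outcome, as a careful person would: the job done as asked, in the order asked, and still so for the second after the job is handed in, with the robot touching nothing.
It also fails if it takes over 69 s, if anything falls off the work surface, if the arm or the gripper's body presses on something with over 40 N, if the wrist force passes 120 N, or if a joint passes its speed limit or range.

ROBOT

A 6-joint arm with a two-finger parallel gripper is mounted at the origin on the work surface; the furniture and walls round the work are solid. World frame = base frame: x ahead of the robot, y to its left, z up, the work surface at z = 0. Lengths are in m, angles in rad, forces in N, time in s.
With the tool pointing down it reaches from about 0.35 to 0.8 m from the base axis. Payload 7.3 kg.
Tool frame: the origin (TCP) lies at the very end of the fingers, on their centre line; the grasp point (between the pads) lies 19 mm behind it (env.grip_point_offset is the distance from the TCP to the grasp point, in m); z points along the fingers, y is the line along which they close (so a half turn about z gives the same grasp; the last joint's range is limited). The gripper opens to 85 mm and grips with 20 to 120 N. Pads are 22 mm wide; open, the fingers measure 114 mm over their backs; the gripper's body (76 mm by 85 mm) begins 54 mm behind the grasp point. The pads swing forward as they close: fully open they stand 13 mm farther back than shut.
Start: joints at [-1.456, 0.342, 1.524, -0, 1.275, -0.146], TCP at [0.135, -0.507, 0.231] pointing down, gripper open.
Joint ranges: [-2.53, 2.53], [-0.77, 2.02], [0.04, 2.7], [-1, 4.14], [0.28, 2.66], [-3.11, 3.11]. Speed limits (rad/s): [2.57, 2.57, 3.14, 3.14, 3.14, 3.14].

INTERFACE

Orientations are given as a 3x3 rotation matrix whose columns are the frame's x, y, z axes.
In Python, from plant import env, camrig, monitor gives the robot as it stands (env), with the cameras (camrig) and the readings (monitor).
- The arm moves only by the tool shift_gripper, called after "Call:" by a JSON object that holds its "name" and its "arguments", one argument or row to a line. Schema: {"type":"object","properties":{"steps":{"type":"object","properties":{"ax":{"type":"array","items":{"type":"number"},"minItems":1,"maxItems":8},"ay":{"type":"array","items":{"type":"number"},"minItems":1,"maxItems":8},"az":{"type":"array","items":{"type":"number"},"minItems":1,"maxItems":8},"tx":{"type":"array","items":{"type":"number"},"minItems":1,"maxItems":8},"ty":{"type":"array","items":{"type":"number"},"minItems":1,"maxItems":8},"tz":{"type":"array","items":{"type":"number"},"minItems":1,"maxItems":8},"finger_gap":{"type":"array","items":{"type":"number"},"minItems":1,"maxItems":8}},"additionalProperties":false,"required":["ax","ay","az","tx","ty","tz","finger_gap"]},"only":{"type":"string"},"quiet":{"type":"boolean"},"lines":{"type":"string"}},"required":["steps"],"additionalProperties":false}. steps is an object with one list for each field, all of the same length, 1 to 8, a row being the entries at one place: ax, ay, az (a rotation vector in rad), tx, ty, tz (the shift in m), finger_gap (the finger opening in m); each row is the pose to reach, as a shift and turn from the pose commanded when the call began, along the tool's axes at that moment; what a row does not reach only later rows make up. A row lasts 1/8 s, in which the tool goes at most 0.0625 m and 0.188 rad, less where a joint would pass 70% of its speed; a pose out of reach is approached as far as the arm can. The fingers move at their own pace and stop on an object; the grip force is fixed at half the most. Time passes only in rows, so rows that do not move let the fingers close. The tool returns the time, the measured TCP pose, the force, the opening and the grip force at its end. only (a regular expression) keeps the lines of the reply that match it, lines (a string "A,B") keeps lines A to B, and quiet returns only ok. Input that does not fit is refused with a message, and nothing moves.
- monitor.sense(): the state, without advancing time (a new reading comes with each control period).
- camrig.snapshot(name): name is "scene" or "top" or "wrist"; returns a dict with "color" (420x560x3 uint8, red, green, blue), "mtx" (3x3 intrinsics, pixels), "k1" (the pictures are not rectified: a ray, as slopes to the right and down, at radius r is drawn at 1 + k1 r^2 times it, then the intrinsics apply), "extrinsics" (4x4, takes a point from camera to world coordinates); the wrist camera has in their place "hand_eye" (4x4, takes a point from camera to tool coordinates, whose origin is the TCP and whose axes are the flange's). Camera axes: x right, y up, looking along -z (the intrinsics and any distortion apply to the point x, -y, -z); pixel columns grow to the right and rows downward; lengths in m; the calibration is good to about 2 mm. A picture is of the moment at which its call begins: read the wrist's pose just before it. There is no depth.
- env.hand_in(): hands the job in; it is judged then, once.
The state is a dict: "clock": time; "q": joint angles; "dq": joint speeds; "joint_efforts": joint torques, N m; "position": TCP position; "ee_rot": TCP orientation; "wrist_force": force on the tool from outside, world axes, zero at the start; "moment": the same for the moment, N m; "opening": finger opening in m; "finger_force": force on a finger pad.
Only numpy, scipy, OpenCV 4.12 (cv2) and the standard library are available. Lean on these libraries where they do the work, as an engineer would, in place of code of your own. Each camera call takes 0.05 s, during which the arm holds its last target. There are 200 camera calls.

## Working session

There is one attempt and no reset: what is moved stays moved. The work goes in short steps, Python scripts to look and compute and a tool call to move; the robot and the scene stay as the last step left them, time stands still between calls to the robot, and variables do not carry over. Pictures are saved under pics/ and viewed, at most 13 in all, crops included, and the job is handed in when it is done.

```bash
ls; mkdir -p pics; cat > h.py <<'E'
import numpy as np, cv2
from plant import env, camrig, monitor
def ray(s,u,v,pose=None):
    K=np.array(s["mtx"],float); x=(u-K[0,2])/K[0,0]; y=(v-K[1,2])/K[1,1]
    k=s["k1"]; a,b=x,y
    for _ in range(30):
        r=a*a+b*b; a,b=x/(1+k*r),y/(1+k*r)
    T=np.array(s["extrinsics"]) if pose is None else pose@np.array(s["hand_eye"])
    return T[:3,3],T[:3,:3]@np.array([a,-b,-1.])
def onz(s,u,v,z,pose=None):
    o,d=ray(s,u,v,pose); return o+d*(z-o[2])/d[2]
def proj(s,P,pose=None):
    K=np.array(s["mtx"],float)
    T=np.array(s["extrinsics"]) if pose is None else pose@np.array(s["hand_eye"])
    p=T[:3,:3].T@(np.array(P)-T[:3,3]); x,y=p[0]/-p[2],-p[1]/-p[2]
    f=1+s["k1"]*(x*x+y*y); return np.array([K[0,0]*x*f+K[0,2],K[1,1]*y*f+K[1,2]])
def tool(): 
    s=monitor.sense(); T=np.eye(4); T[:3,:3]=s["ee_rot"]; T[:3,3]=s["position"]; return T
def blobs(img,lo,hi,mn=60):
    hsv=cv2.cvtColor(img,cv2.COLOR_RGB2HSV); m=cv2.inRange(hsv,np.array(lo),np.array(hi))
    n,l,st,c=cv2.connectedComponentsWithStats(m)
    return m,[(c[i].round(1).tolist(),st[i].tolist()) for i in range(1,n) if st[i,4]>mn]
E
python3 - <<'E'
from h import *
for n in ("scene","top"):
    s=camrig.snapshot(n); cv2.imwrite(f"pics/{n}0.png",s["color"][:,:,::-1]); np.save(n+"0.npy",s,allow_pickle=True)
    print(n,s["mtx"],s["k1"],np.round(s["extrinsics"],3))
s=monitor.sense(); print(np.round(s["ee_rot"],3),s["opening"],s["clock"],env.grip_point_offset)
E
```

```text
pics
plant.py
scene [[468.20320799   0.         273.23423998]
 [  0.         468.20320799 212.19443624]
 [  0.           0.           1.        ]] -0.12473889193683037 [[-0.684  0.421 -0.596 -0.35 ]
 [-0.729 -0.401  0.554  0.715]
 [-0.006  0.813  0.582  0.83 ]
 [ 0.     0.     0.     1.   ]]
top [[418.7221281    0.         276.91163115]
 [  0.         418.7221281  208.56747338]
 [  0.           0.           1.        ]] 0.004807815991508063 [[-2.400e-02  9.930e-01 -1.150e-01  3.070e-01]
 [-1.000e+00 -2.400e-02  2.000e-03 -1.900e-02]
 [-1.000e-03  1.150e-01  9.930e-01  1.063e+00]
 [ 0.000e+00  0.000e+00  0.000e+00  1.000e+00]]
[[ 0.966  0.258 -0.   ]
 [ 0.258 -0.966  0.001]
 [ 0.    -0.001 -1.   ]] 0.08542095152675894 0.1 0.0187
```

View pics/top0.png

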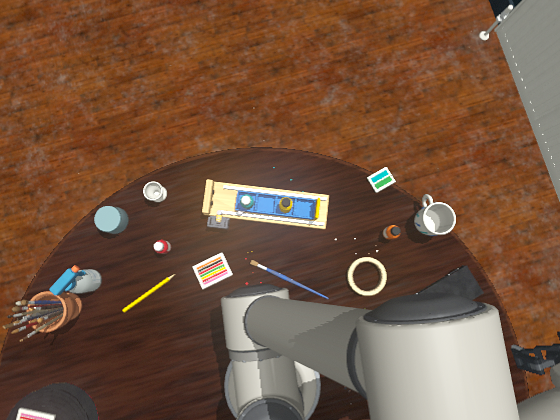

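View pics/scene0.png

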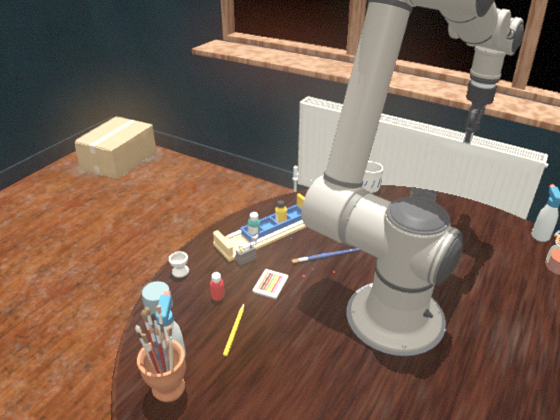

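The top view shows the stop at about (208,197), teal at (246,202) in pocket 4, yellow at (286,204) in pocket 2, and the push plate at (318,208). Pockets 1 and 3 are empty. Orange is at (392,233) near the mug, and red is at (162,247).

```bash
python3 - <<'E'
from h import *
s=np.load("top0.npy",allow_pickle=True).item(); im=s["color"]
for n,lo,hi,z in [("blue",(105,120,80),(120,255,255),.037),("yellow",(22,150,130),(32,255,255),.07),("pale",(14,50,150),(26,140,255),.012),("orange",(5,150,120),(14,255,255),.04),("red",(172,120,100),(180,255,255),.04)]:
    m,b=blobs(im,lo,hi,25)
    for c,st in b:
        if 130<c[1]<290 and 130<c[0]<450: print(n,c,st,onz(s,*c,z).round(4))
    if n in("pale","blue"):
        k=np.zeros_like(m);k[170:240,200:335]=m[170:240,200:335]
        r=cv2.minAreaRect(cv2.findNonZero(k)); bx=cv2.boxPoints(r); print(r); print(np.array([onz(s,*p,z) for p in bx]).round(4))
big=np.hstack([cv2.resize(im[170:240,200:335],None,fx=4,fy=4,interpolation=2),cv2.resize(im[215:255,375:410],(245,280),interpolation=2)])
cv2.imwrite("pics/c0.png",cv2.resize(big,None,fx=1,fy=1)[:,:,::-1]); print(big.shape)
E
```

```text
blue [238.7, 197.0] [236, 191, 9, 14, 36] [0.4563 0.0727 0.037 ]
blue [265.5, 203.9] [250, 193, 38, 22, 411] [0.4375 0.0067 0.037 ]
blue [301.2, 209.2] [282, 197, 34, 22, 314] [ 0.4223 -0.081   0.037 ]
blue [282.7, 276.7] [279, 274, 8, 6, 27] [ 0.2589 -0.0313  0.037 ]
((275.26922607421875, 204.34616088867188), (78.0178451538086, 19.721521377563477), 7.125016689300537)
[[ 0.4259  0.0814  0.037 ]
 [ 0.4746  0.0747  0.037 ]
 [ 0.4458 -0.1164  0.037 ]
 [ 0.3974 -0.1087  0.037 ]]
yellow [285.7, 205.4] [280, 198, 12, 14, 57] [ 0.4286 -0.0423  0.07  ]
yellow [317.2, 208.1] [315, 198, 6, 21, 69] [ 0.4203 -0.1173  0.07  ]
yellow [213.0, 272.7] [202, 267, 23, 12, 33] [0.2736 0.1324 0.07  ]
pale [216.2, 196.7] [202, 179, 36, 40, 599] [0.4621 0.132  0.012 ]
pale [249.7, 186.4] [242, 185, 16, 4, 31] [0.4865 0.0466 0.012 ]
pale [298.1, 192.4] [279, 190, 40, 6, 56] [ 0.4682 -0.076   0.012 ]
pale [325.4, 211.1] [319, 195, 10, 34, 61] [ 0.4188 -0.1435  0.012 ]
pale [303.4, 218.1] [283, 213, 37, 8, 43] [ 0.4024 -0.0874  0.012 ]
pale [267.5, 221.4] [216, 214, 102, 14, 148] [0.3962 0.0032 0.012 ]
pale [351.0, 274.5] [348, 259, 10, 34, 44] [ 0.2592 -0.2011  0.012 ]
pale [379.9, 278.5] [364, 259, 23, 37, 62] [ 0.2477 -0.2722  0.012 ]
pale [253.8, 262.5] [250, 260, 9, 6, 32] [0.2944 0.0395 0.012 ]
pale [367.6, 276.3] [351, 260, 33, 32, 128] [ 0.2538 -0.2421  0.012 ]
((270.21099853515625, 207.3786163330078), (135.71102905273438, 43.10820388793945), 8.746162414550781)
[[ 0.4079  0.1735  0.012 ]
 [ 0.5166  0.1565  0.012 ]
 [ 0.4554 -0.1833  0.012 ]
 [ 0.348  -0.1624  0.012 ]]
orange [405.0, 184.1] [396, 182, 15, 6, 39] [ 0.4783 -0.3396  0.04  ]
orange [435.3, 193.6] [429, 189, 14, 12, 62] [ 0.4528 -0.4128  0.04  ]
orange [391.0, 232.4] [386, 225, 15, 14, 88] [ 0.3597 -0.2984  0.04  ]
red [163.2, 245.7] [157, 240, 11, 13, 50] [0.3405 0.2577 0.04  ]
red [210.6, 267.7] [199, 262, 24, 12, 34] [0.2847 0.1427 0.04  ]
(280, 785, 3)
```

View pics/c0.png

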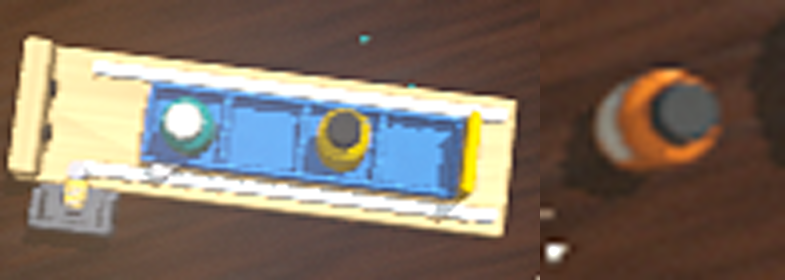

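Crop: teal cap at (185,120) and yellow cap at (343,130). Pockets 1 and 3 are empty, with the push plate at the right. The orange cap is at crop (685,108), which is about top pixel (395.7,230.4).

```bash
cat >> h.py <<'E'
def tri(a,b):
    A=np.zeros((3,3));c=np.zeros(3)
    for o,d in (a,b):
        d=d/np.linalg.norm(d);M=np.eye(3)-np.outer(d,d);A+=M;c+=M@o
    return np.linalg.solve(A,c)
def goal(P,yaw=None):
    """rotvec & shift in current tool axes to reach TCP P with tool down, tool x at yaw"""
    from scipy.spatial.transform import Rotation as R
    T=tool(); Rt=T[:3,:3]; r=np.zeros(3)
    if yaw is not None:
        G=np.array([[np.cos(yaw),np.sin(yaw),0],[np.sin(yaw),-np.cos(yaw),0],[0,0,-1]]); r=R.from_matrix(Rt.T@G).as_rotvec()
    return np.r_[r,Rt.T@(np.array(P)-T[:3,3])].round(4)
E
python3 - <<'E'
from h import *
s=np.load("top0.npy",allow_pickle=True).item()
c=np.load("scene0.npy",allow_pickle=True).item()
print("orange cap",onz(s,395.7,230.4,.069)," mug",onz(s,435,217,.079))
m,b=blobs(c["color"],(172,120,80),(180,255,255)); print(b)
# white cap of red
im=s["color"][235:258,150:178]; hsv=cv2.cvtColor(im,cv2.COLOR_RGB2HSV); w=(hsv[:,:,1]<60)&(hsv[:,:,2]>130); v,u=np.nonzero(w); print(len(u),u.mean()+150,v.mean()+235); print("red cap",onz(s,u.mean()+150,v.mean()+235,.069))
print("teal",onz(s,200+185/4,170+120/4,.088),"yellow",onz(s,200+343/4,170+130/4,.088))
print(goal([.36,-.31,.2],1.42))
E
```

```text
orange cap [ 0.36269224 -0.30187162  0.069     ]  mug [ 0.39154174 -0.39337538  0.079     ]
[]
97 160.55670103092783 245.8659793814433
red cap [0.33929195 0.25613745 0.069     ]
teal [0.44133014 0.05049458 0.088     ] yellow [ 0.43320579 -0.04215875  0.088     ]
[-1.1000e-03 -1.0000e-03 -1.1592e+00  2.6780e-01 -1.3230e-01  3.0900e-02]
```

Call:
{"name": "shift_gripper", "arguments": {
  "steps": {"ax": [0, 0, 0, 0, 0, 0, 0, 0], "ay": [0, 0, 0, 0, 0, 0, 0, 0], "az": [-1.16, -1.16, -1.16, -1.16, -1.16, -1.16, -1.16, -1.16], "tx": [0.268, 0.268, 0.268, 0.268, 0.268, 0.268, 0.268, 0.268], "ty": [-0.132, -0.132, -0.132, -0.132, -0.132, -0.132, -0.132, -0.132], "tz": [0.031, 0.031, 0.031, 0.031, 0.031, 0.031, 0.031, 0.031], "finger_gap": [0.06, 0.06, 0.06, 0.06, 0.06, 0.06, 0.06, 0.06]}
}}

```text
clock: 1.1
position: [0.3599, -0.3109, 0.2002]
ee_rot: [[0.153, 0.988, -0.0], [0.988, -0.153, 0.0], [0.0, -0.0, -1.0]]
wrist_force: [-0.1, 0.1, 0.1]
opening: 0.0598
finger_force: 0.0
```

```bash
python3 - <<'E'
from h import *
T=tool(); s=camrig.snapshot("wrist"); np.save("w1.npy",{"s":s,"T":T},allow_pickle=True); cv2.imwrite("pics/w1.png",s["color"][:,:,::-1])
print(s["mtx"],s["k1"],np.round(s["hand_eye"],3)); print(T.round(4)); print(proj(s,[.3627,-.3019,.069],T))
E
```

```text
[[353.62621173   0.         281.87101008]
 [  0.         353.62621173 207.1608499 ]
 [  0.           0.           1.        ]] -0.07819023175507045 [[-0.     0.966  0.259  0.066]
 [ 1.     0.001 -0.001 -0.001]
 [-0.001  0.259 -0.966 -0.142]
 [ 0.     0.     0.     1.   ]]
[[ 1.531e-01  9.882e-01 -2.000e-04  3.599e-01]
 [ 9.882e-01 -1.531e-01  1.000e-04 -3.109e-01]
 [ 1.000e-04 -2.000e-04 -1.000e+00  2.002e-01]
 [ 0.000e+00  0.000e+00  0.000e+00  1.000e+00]]
[284.16566507 187.35272967]
```

View pics/w1.png

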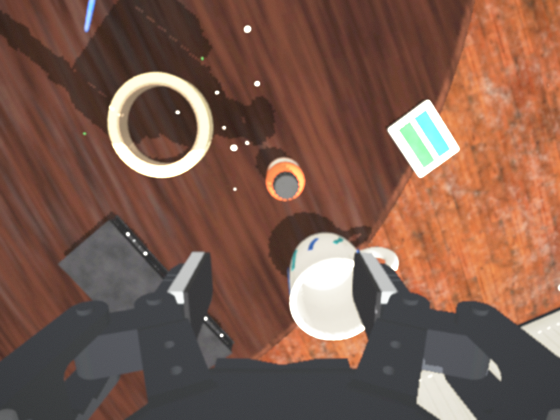

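The wrist view shows the orange cap centred at about (287,186), as predicted, with the mug to its lower right.

```bash
python3 - <<'E'
from h import *
d=np.load("w1.npy",allow_pickle=True).item(); s,T=d["s"],d["T"]
im=s["color"][165:210,262:312].astype(int); dark=(im.max(2)<120)&(im.max(2)-im.min(2)<25); dark=cv2.morphologyEx(dark.astype(np.uint8),cv2.MORPH_OPEN,np.ones((3,3)))
n,l,st,c=cv2.connectedComponentsWithStats(dark); 
for i in range(1,n):
    if st[i,4]>100: print(st[i],c[i]+[262,165],onz(s,*(c[i]+[262,165]),.069,T))
P=onz(s,287,186,.069,T); print(P, goal([P[0],P[1],.021],1.42))
E
```

```text
[ 0.36506708 -0.30116882  0.069     ] [-1.000e-04  0.000e+00 -3.100e-03  1.060e-02  3.600e-03  1.792e-01]
```

Call:
{"name": "shift_gripper", "arguments": {
  "steps": {"ax": [0, 0, 0, 0, 0, 0, 0], "ay": [0, 0, 0, 0, 0, 0, 0], "az": [0, 0, 0, 0, 0, 0, 0], "tx": [0.0105, 0.0105, 0.0105, 0.0105, 0.0105, 0.0105, 0.0105], "ty": [0.003, 0.003, 0.003, 0.003, 0.003, 0.003, 0.003], "tz": [0.06, 0.12, 0.179, 0.179, 0.179, 0.179, 0.179], "finger_gap": [0.06, 0.06, 0.06, 0.06, 0.02, 0.02, 0.02]}
}}

```text
clock: 2.02
position: [0.366, -0.3022, 0.0241]
ee_rot: [[0.15, 0.989, 0.004], [0.989, -0.15, -0.004], [-0.004, 0.004, -1.0]]
wrist_force: [-0.6, -0.3, 9.0]
opening: 0.0303
finger_force: 60.0
```

```bash
python3 - <<'E'
from h import *
print(goal([.43,-.12,.16],1.42))
E
```

```text
[ 0.0042  0.0038  0.0005  0.1892  0.0366 -0.1364]
```

Call:
{"name": "shift_gripper", "arguments": {
  "steps": {"ax": [0, 0, 0, 0, 0, 0, 0, 0], "ay": [0, 0, 0, 0, 0, 0, 0, 0], "az": [0, 0, 0, 0, 0, 0, 0, 0], "tx": [0, 0, 0.06, 0.12, 0.175, 0.23, 0.268, 0.268], "ty": [0, 0, 0.007, 0.014, 0.02, 0.025, 0.027, 0.027], "tz": [-0.06, -0.12, -0.14, -0.16, -0.19, -0.215, -0.229, -0.229], "finger_gap": [0.02, 0.02, 0.02, 0.02, 0.02, 0.02, 0.02, 0.02]}
}}

```text
clock: 3.02
position: [0.4324, -0.0376, 0.2532]
ee_rot: [[0.145, 0.989, 0.006], [0.989, -0.145, -0.001], [-0.0, 0.006, -1.0]]
wrist_force: [0.0, -0.7, 0.3]
opening: 0.0307
finger_force: 59.8
```

```bash
python3 - <<'E'
from h import *
T=tool(); s=camrig.snapshot("wrist"); np.save("w2.npy",{"s":s,"T":T},allow_pickle=True); cv2.imwrite("pics/w2.png",s["color"][:,:,::-1])
E
```

```text
(no output)
```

View pics/w2.png

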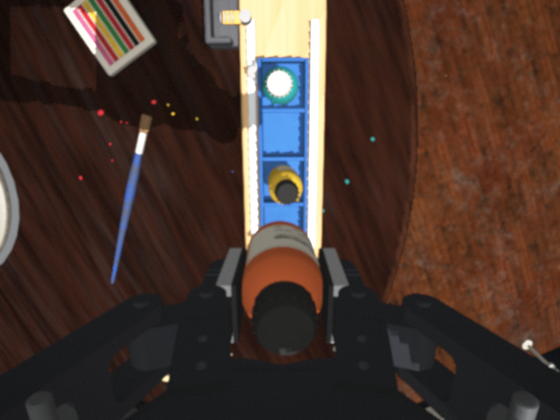

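The wrist view shows orange held upright in the fingers. The carriage's +y end is near row 57 and its sides are near columns 258–308, with teal at (280,85) and yellow at (286,188). Pocket 3 (row ~131) and pocket 1 (row ~215) are empty.

```bash
python3 - <<'E'
from h import *
d=np.load("w2.npy",allow_pickle=True).item(); s,T=d["s"],d["T"]
hsv=cv2.cvtColor(s["color"],cv2.COLOR_RGB2HSV); m=cv2.inRange(hsv,np.array((100,110,60)),np.array((125,255,255)))
L=[];Rr=[]
for v in range(62,200,6):
    u=np.nonzero(m[v,240:320])[0]+240
    if len(u)>6: L.append(onz(s,u.min(),v,.037,T)); Rr.append(onz(s,u.max()+1,v,.037,T))
for A in (L,Rr):
    A=np.array(A); p=np.polyfit(A[:,1],A[:,0],1); res=A[:,0]-np.polyval(p,A[:,1]); k=abs(res)<.003; p=np.polyfit(A[k,1],A[k,0],1); print("x=",p, k.sum(),len(k))
# column: end
for c in (264,270,276,282,288,294,300,303):
    v=np.nonzero(m[40:75,c])[0]; print(c,v.min()+40, onz(s,c,v.min()+40,.037,T).round(4))
# column brightness profile for walls
for c in (264,302): print(c,[(v,int(hsv[v,c,2])) for v in range(54,225,1)] if 0 else hsv[54:222,c,2].tolist())
E
```

```text
x= [0.14683967 0.41597129] 23 23
x= [0.14333491 0.46467627] 23 23
264 58 [0.4336 0.0809 0.037 ]
270 58 [0.4393 0.0801 0.037 ]
276 58 [0.4449 0.0793 0.037 ]
282 58 [0.4506 0.0784 0.037 ]
288 58 [0.4562 0.0776 0.037 ]
294 58 [0.4619 0.0768 0.037 ]
300 58 [0.4676 0.076  0.037 ]
303 59 [0.4703 0.0747 0.037 ]
264 [254, 250, 231, 165, 209, 228, 215, 171, 120, 110, 127, 137, 139, 140, 139, 140, 139, 139, 137, 134, 128, 120, 110, 103, 98, 93, 98, 106, 101, 96, 95, 97, 104, 110, 121, 124, 122, 120, 120, 122, 124, 134, 167, 217, 238, 244, 243, 243, 242, 242, 236, 205, 159, 149, 182, 224, 236, 233, 227, 234, 240, 241, 241, 241, 241, 241, 241, 241, 241, 241, 241, 241, 240, 241, 240, 240, 240, 240, 240, 239, 239, 238, 238, 237, 237, 237, 237, 238, 239, 238, 239, 239, 239, 239, 238, 235, 222, 176, 141, 130, 122, 112, 135, 192, 230, 233, 214, 163, 133, 129, 130, 131, 130, 130, 128, 127, 128, 128, 127, 125, 123, 123, 124, 125, 127, 128, 130, 134, 152, 181, 207, 220, 222, 222, 222, 222, 222, 222, 222, 222, 219, 201, 169, 145, 134, 123, 119, 128, 166, 213, 231, 229, 221, 218, 218, 218, 217, 215, 215, 
[... 189 characters left out ...]
 130, 132, 130, 130, 130, 129, 130, 130, 128, 130, 131, 131, 131, 130, 129, 130, 129, 129, 129, 128, 127, 131, 130, 129, 128, 143, 188, 229, 239, 231, 188, 144, 131, 132, 130, 130, 130, 131, 131, 131, 130, 131, 133, 131, 130, 130, 131, 129, 131, 128, 129, 129, 129, 129, 127, 127, 127, 126, 125, 126, 124, 123, 123, 123, 122, 122, 125, 124, 124, 123, 122, 120, 112, 110, 147, 205, 234, 234, 209, 154, 119, 118, 119, 118, 118, 118, 118, 119, 118, 118, 118, 117, 118, 118, 119, 120, 118, 116, 112, 110, 103, 123, 144, 162, 170, 176, 177, 175, 162, 141, 118, 112, 117, 119, 121, 121, 116, 108, 105, 123, 172, 221, 230, 213, 165, 133, 125, 126, 126, 127, 127, 126, 127, 126, 128, 126, 126, 128, 127, 128]
```

```bash
python3 - <<'E'
from h import *
d=np.load("w2.npy",allow_pickle=True).item(); s,T=d["s"],d["T"]
W=[onz(s,302,v,.037,T) for v in (59,110,158.2,203.8)]
a=np.array([.1436,.9896]); 
t=[w[:2]@a for w in W]; print(np.diff(t))
mid=np.mean(np.array(t)-np.array([.096,.048,0,-.048]))
n=np.array([.9896,-.1436]); lat=np.array([.44032,0])@n  # centreline offset (dir .145)
for k,o in ((1,-.072),(2,-.024),(3,.024),(4,.072)): 
    p=a*(mid+o)+n*lat; print(k,p.round(4))
# orange cap center in tool coords
z=T[2,3]+.045
print("cap",T[:3,:3].T@(onz(s,285,322,z,T)-T[:3,3]))
hsv=cv2.cvtColor(s["color"],cv2.COLOR_RGB2HSV)
# bottle lateral: orange columns
mo=cv2.inRange(hsv,np.array((5,150,90)),np.array((16,255,255))); 
v,u=np.nonzero(mo[255:330,200:360]); print(u.min()+200,u.max()+200)
p=a*(mid-.072)+n*lat
print(goal([*p,.06],1.4266),goal([*p,.041],1.4266)); print(T.round(4), monitor.sense()["position"])
print(np.array(shift) if 0 else "")
E
```

```text
[-0.04764356 -0.04745361 -0.04768453]
1 [ 0.4275 -0.0883]
2 [ 0.4344 -0.0408]
3 [0.4413 0.0067]
4 [0.4482 0.0542]
cap [ 0.0033128   0.00032876 -0.04500005]
242 322
[ 0.004   0.0008 -0.0031 -0.0494  0.0022  0.1922] [ 0.004   0.0008 -0.0031 -0.0493  0.0021  0.2112]
[[ 1.454e-01  9.893e-01  6.000e-03  4.324e-01]
 [ 9.894e-01 -1.454e-01 -1.300e-03 -3.760e-02]
 [-4.000e-04  6.100e-03 -1.000e+00  2.532e-01]
 [ 0.000e+00  0.000e+00  0.000e+00  1.000e+00]] [ 0.43180709 -0.03885134  0.25215721]
```

Call:
{"name": "shift_gripper", "arguments": {
  "steps": {"ax": [0, 0, 0, 0, 0], "ay": [0, 0, 0, 0, 0], "az": [0, 0, 0, 0, 0], "tx": [-0.051, -0.051, -0.051, -0.051, -0.051], "ty": [0.002, 0.002, 0.002, 0.002, 0.002], "tz": [0.03, 0.09, 0.14, 0.165, 0.165], "finger_gap": [0.02, 0.02, 0.02, 0.02, 0.02]}
}}

```text
clock: 3.7
position: [0.4244, -0.0911, 0.0842]
ee_rot: [[0.151, 0.988, -0.004], [0.988, -0.151, 0.001], [0.001, -0.004, -1.0]]
wrist_force: [0.5, 0.7, -0.7]
opening: 0.0304
finger_force: 59.8
```

```bash
python3 - <<'E'
from h import *
s=camrig.snapshot("top"); im=s["color"]; cv2.imwrite("pics/t3.png",cv2.resize(im[170:240,200:335],None,fx=4,fy=4,interpolation=2)[:,:,::-1])
print(goal([.4275,-.0883,.043],1.4266)); print(monitor.sense()["position"],monitor.sense()["wrist_force"])
E
```

```text
[-0.0009  0.     -0.0073  0.0032  0.0015  0.0424]
[ 0.42552776 -0.09128455  0.08543991] [ 0.54245092 -0.64498374  0.3078209 ]
```

Call:
{"name": "shift_gripper", "arguments": {
  "steps": {"ax": [0, 0, 0, 0], "ay": [0, 0, 0, 0], "az": [0, 0, 0, 0], "tx": [0.001, 0.001, 0.001, 0.001], "ty": [0.0015, 0.0015, 0.0015, 0.0015], "tz": [0.02, 0.036, 0.041, 0.041], "finger_gap": [0.02, 0.02, 0.02, 0.02]}
}}

```text
clock: 4.25
position: [0.4281, -0.0901, 0.0452]
ee_rot: [[0.15, 0.989, 0.001], [0.989, -0.15, -0.001], [-0.0, 0.002, -1.0]]
wrist_force: [0.4, 0.2, -0.2]
opening: 0.0308
finger_force: 59.8
```

Call:
{"name": "shift_gripper", "arguments": {
  "steps": {"ax": [0, 0, 0, 0], "ay": [0, 0, 0, 0], "az": [0, 0, 0, 0], "tx": [0, 0, 0, 0], "ty": [0, 0, 0, 0], "tz": [0.003, 0.003, 0.003, 0.003], "finger_gap": [0.02, 0.02, 0.055, 0.055]}
}}

```text
clock: 4.75
position: [0.4278, -0.0898, 0.0416]
ee_rot: [[0.149, 0.989, 0.001], [0.989, -0.149, -0.0], [-0.0, 0.001, -1.0]]
wrist_force: [0.2, 0.3, -0.2]
opening: 0.0551
finger_force: 0.0
```

Call:
{"name": "shift_gripper", "arguments": {
  "steps": {"ax": [0, 0, 0, 0, 0, 0, 0, 0], "ay": [0, 0, 0, 0, 0, 0, 0, 0], "az": [0, 0, 0, 0, 0, 0, 0, 0], "tx": [0, 0, 0.05, 0.105, 0.16, 0.215, 0.27, 0.317], "ty": [0, 0, -0.022, -0.047, -0.072, -0.097, -0.121, -0.142], "tz": [-0.06, -0.12, -0.155, -0.16, -0.16, -0.16, -0.16, -0.16], "finger_gap": [0.055, 0.06, 0.06, 0.06, 0.06, 0.06, 0.06, 0.06]}
}}

```text
clock: 5.75
position: [0.3336, 0.2469, 0.2014]
ee_rot: [[0.149, 0.989, 0.0], [0.989, -0.149, 0.0], [0.0, 0.0, -1.0]]
wrist_force: [1.2, -0.5, 0.5]
opening: 0.0597
finger_force: 0.0
```

```bash
python3 - <<'E'
from h import *
s=camrig.snapshot("top"); im=s["color"]; a=cv2.resize(im[170:240,200:335],None,fx=4,fy=4,interpolation=2)
T=tool(); s=camrig.snapshot("wrist"); np.save("w4.npy",{"s":s,"T":T},allow_pickle=True); w=s["color"].copy()
o=np.zeros((600,560,3),np.uint8); o[:180,:540]=a[:180]; o[180:]=w; cv2.imwrite("pics/w4.png",o[:,:,::-1]); print(T.round(4),proj(s,[.3393,.2561,.069],T))
hsv=cv2.cvtColor(w,cv2.COLOR_RGB2HSV); m=cv2.inRange(hsv,np.array((0,0,170)),np.array((180,60,255))); n,l,st,c=cv2.connectedComponentsWithStats(m)
for i in range(1,n):
    if 80<st[i,4]<3000: print(c[i],st[i])
E
```

```text
[[ 1.465e-01  9.892e-01 -3.000e-04  3.320e-01]
 [ 9.892e-01 -1.465e-01  3.300e-03  2.513e-01]
 [ 3.200e-03 -8.000e-04 -1.000e+00  2.015e-01]
 [ 0.000e+00  0.000e+00  0.000e+00  1.000e+00]] [290.78106513 191.83690818]
[175.48333333   3.02777778] [162   0  29   9 180]
[440.7516385  131.32666437] [ 406  103   71   59 2899]
[290.85419968 181.34389857] [277 167  29  29 631]
[249.24694377 288.80509955] [ 211  245   83   88 2863]
[437.43344519 284.89038031] [ 398  270   79   43 1788]
[ 69.51515152 369.1969697 ] [ 64 360  12  20 132]
[129.68987342 392.56329114] [120 377  20  32 158]
[434.09190372 394.24726477] [420 379  26  36 457]
[113.47536946 406.31034483] [ 95 386  37  34 812]
```

View pics/w4.png

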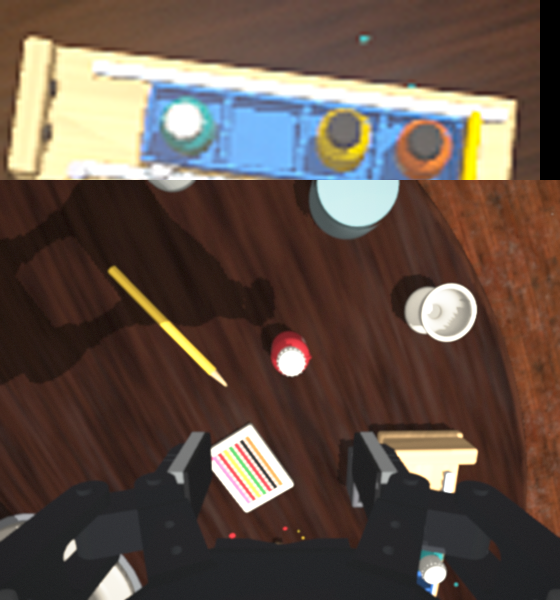

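Orange stands upright in pocket 1 (crop (424,143)). The red cap is at wrist pixel (290.9,181.3), clear of the jar and egg cup.

```bash
python3 - <<'E'
from h import *
d=np.load("w4.npy",allow_pickle=True).item(); s,T=d["s"],d["T"]
P=onz(s,290.9,181.3,.069,T); print(P)
T=tool(); s=camrig.snapshot("wrist"); hsv=cv2.cvtColor(s["color"],cv2.COLOR_RGB2HSV); m=cv2.inRange(hsv,np.array((0,0,170)),np.array((180,60,255))); n,l,st,c=cv2.connectedComponentsWithStats(m)
for i in range(1,n):
    if 400<st[i,4]<900 and st[i,1]<220: P=onz(s,*c[i],.069,T); print(c[i],P)
print(T.round(4)); print(goal([P[0],P[1],.021],1.4266))
E
```

```text
[0.3405857  0.26449261 0.069     ]
[289.38034865 178.25515055] [0.34059001 0.26425459 0.069     ]
[[ 1.437e-01  9.896e-01 -2.000e-04  3.328e-01]
 [ 9.896e-01 -1.437e-01  1.200e-03  2.487e-01]
 [ 1.100e-03 -4.000e-04 -1.000e+00  2.013e-01]
 [ 0.000e+00  0.000e+00  0.000e+00  1.000e+00]]
[-0.0003  0.0002 -0.0008  0.0184  0.0045  0.1801]
```

```bash
python3 - <<'E'
from h import *
t=np.load("top0.npy",allow_pickle=True).item(); c=np.load("scene0.npy",allow_pickle=True).item()
P=[.3406,.2643,.069]; print(proj(t,P),proj(t,[.3406,.2643,0.03]),proj(c,P))
a=cv2.resize(t["color"][230:265,145:180],(420,420),interpolation=2)
u,v=proj(c,P).astype(int); b=cv2.resize(c["color"][v-15:v+20,u-17:u+18],(420,420),interpolation=2); print(u,v)
cv2.imwrite("pics/r.png",np.hstack([a,b])[:,:,::-1][:, :800])
E
```

```text
[157.10730909 245.39391453] [161.62798671 245.83100689] [214.61654448 274.5303906 ]
214 274
```

View pics/r.png

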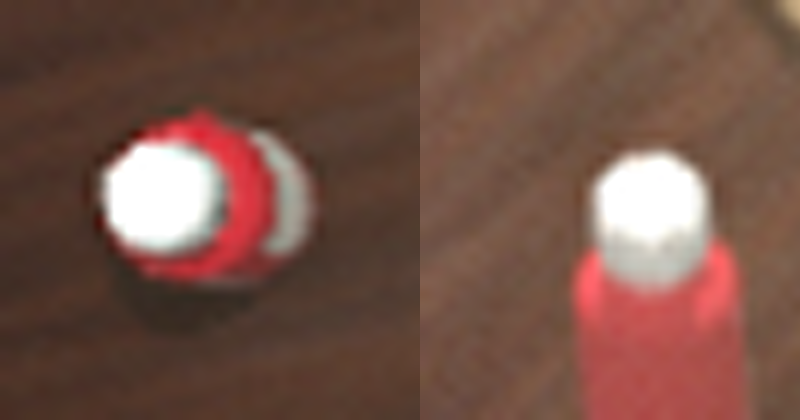

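The crop confirms the cap at top pixel (158.6,246.4): the label had biased the earlier value. It agrees with the wrist estimate within 3 mm, so I'm grasping.

Call:
{"name": "shift_gripper", "arguments": {
  "steps": {"ax": [0, 0, 0, 0, 0, 0, 0, 0], "ay": [0, 0, 0, 0, 0, 0, 0, 0], "az": [0, 0, 0, 0, 0, 0, 0, 0], "tx": [0.018, 0.018, 0.018, 0.018, 0.018, 0.018, 0.018, 0.018], "ty": [0.004, 0.004, 0.004, 0.004, 0.004, 0.004, 0.004, 0.004], "tz": [0.058, 0.118, 0.178, 0.18, 0.18, 0.18, 0.18, 0.18], "finger_gap": [0.06, 0.06, 0.06, 0.06, 0.06, 0.02, 0.02, 0.02]}
}}

```text
clock: 6.9
position: [0.3426, 0.2628, 0.0237]
ee_rot: [[0.149, 0.989, 0.005], [0.989, -0.149, 0.002], [0.003, 0.004, -1.0]]
wrist_force: [-2.2, -2.1, 12.2]
opening: 0.0306
finger_force: 58.2
```

Call:
{"name": "shift_gripper", "arguments": {
  "steps": {"ax": [0, 0, 0, 0, 0, 0, 0, 0], "ay": [0, 0, 0, 0, 0, 0, 0, 0], "az": [0, 0, 0, 0, 0, 0, 0, 0], "tx": [0, 0, -0.05, -0.1, -0.15, -0.2, -0.24, -0.24], "ty": [0, 0, 0.029, 0.058, 0.087, 0.115, 0.138, 0.138], "tz": [-0.06, -0.12, -0.135, -0.14, -0.14, -0.14, -0.14, -0.14], "finger_gap": [0.02, 0.02, 0.02, 0.02, 0.02, 0.02, 0.02, 0.02]}
}}

```text
clock: 7.9
position: [0.443, 0.0017, 0.1627]
ee_rot: [[0.154, 0.988, 0.003], [0.988, -0.154, -0.001], [-0.001, 0.003, -1.0]]
wrist_force: [-1.4, 1.5, -0.2]
opening: 0.0306
finger_force: 59.9
```

```bash
python3 - <<'E'
from h import *
camrig.snapshot("top")
T=tool(); s=camrig.snapshot("wrist"); cv2.imwrite("pics/w5.png",s["color"][:,:,::-1])
hsv=cv2.cvtColor(s["color"],cv2.COLOR_RGB2HSV); m=cv2.inRange(hsv,np.array((0,0,150)),np.array((180,60,255)));m[:260]=0;m[:,:230]=0;m[:,330:]=0; n,l,st,c=cv2.connectedComponentsWithStats(m)
for i in range(1,n):
    if st[i,4]>150: print(c[i],st[i],T[:3,:3].T@(onz(s,*c[i],T[2,3]+.045,T)-T[:3,3]))
print(T.round(4),goal([.4413,.0067,.043],1.4266))
E
```

```text
[289.10455531 324.69110629] [ 259  300   62   48 2305] [ 0.00233117  0.00161684 -0.04499678]
[247.51142857 327.65142857] [242 305  12  41 350] [ 0.00125176 -0.01146466 -0.04502242]
[[ 1.523e-01  9.883e-01  1.900e-03  4.420e-01]
 [ 9.883e-01 -1.523e-01 -2.000e-04  3.300e-03]
 [ 1.000e-04  2.000e-03 -1.000e+00  1.624e-01]
 [ 0.000e+00  0.000e+00  0.000e+00  1.000e+00]] [ 0.0012 -0.0002 -0.007   0.0024 -0.0007  0.1191]
```

View pics/w5.png

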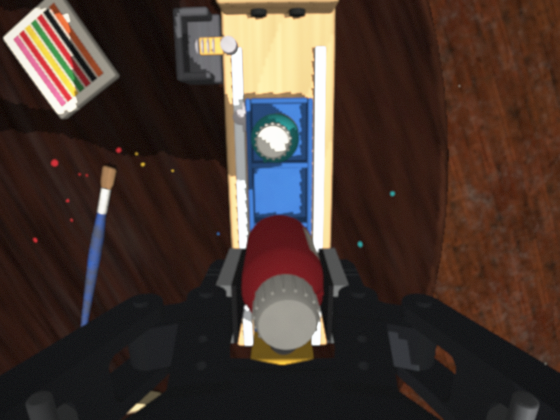

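Red is held upright, with empty pocket 3 at about (280,188) between teal and the bottle. The TCP is over it, so I'm lowering.

Call:
{"name": "shift_gripper", "arguments": {
  "steps": {"ax": [0, 0, 0], "ay": [0, 0, 0], "az": [-0.005, -0.005, -0.005], "tx": [0, 0, 0], "ty": [0, 0, 0], "tz": [0.04, 0.078, 0.078], "finger_gap": [0.02, 0.02, 0.02]}
}}

```text
clock: 8.38
position: [0.4396, 0.0058, 0.0821]
ee_rot: [[0.142, 0.99, -0.005], [0.99, -0.142, 0.001], [0.0, -0.005, -1.0]]
wrist_force: [0.2, 0.2, -0.7]
opening: 0.0307
finger_force: 59.9
```

```bash
python3 - <<'E'
from h import *
camrig.snapshot("top"); print(tool().round(4),goal([.4410,.0047,.042],1.4266),monitor.sense()["wrist_force"])
E
```

```text
[[ 1.427e-01  9.898e-01 -1.800e-03  4.410e-01]
 [ 9.898e-01 -1.427e-01  3.000e-04  5.400e-03]
 [ 1.000e-04 -1.900e-03 -1.000e+00  8.350e-02]
 [ 0.000e+00  0.000e+00  0.000e+00  1.000e+00]] [-0.0019 -0.0001  0.001  -0.0007  0.0002  0.0415] [ 0.36476309 -0.48431317  0.75015081]
```

Call:
{"name": "shift_gripper", "arguments": {
  "steps": {"ax": [0, 0, 0, 0, 0], "ay": [0, 0, 0, 0, 0], "az": [0, 0, 0, 0, 0], "tx": [-0.0005, -0.0005, -0.0005, -0.0005, -0.0005], "ty": [0, 0, 0, 0, 0], "tz": [0.02, 0.035, 0.0415, 0.0415, 0.0415], "finger_gap": [0.02, 0.02, 0.02, 0.02, 0.02]}
}}

```text
clock: 9.05
position: [0.4425, 0.0038, 0.0428]
ee_rot: [[0.144, 0.99, 0.002], [0.99, -0.144, -0.0], [-0.0, 0.002, -1.0]]
wrist_force: [-0.3, -0.7, 2.7]
opening: 0.0305
finger_force: 60.2
```

Call:
{"name": "shift_gripper", "arguments": {
  "steps": {"ax": [0, 0, 0, 0, 0, 0, 0, 0], "ay": [0, 0, 0, 0, 0, 0, 0, 0], "az": [0, 0, 0, 0, 0, 0, 0, 0], "tx": [0, 0, 0, 0, 0, -0.06, -0.12, -0.18], "ty": [0, 0, 0, 0, 0, 0, 0, 0], "tz": [0, 0, 0, -0.06, -0.12, -0.15, -0.15, -0.15], "finger_gap": [0.055, 0.055, 0.055, 0.055, 0.055, 0.02, 0, 0]}
}}

```text
clock: 10.05
position: [0.4155, -0.1761, 0.1926]
ee_rot: [[0.144, 0.99, 0.002], [0.99, -0.144, -0.001], [-0.001, 0.002, -1.0]]
wrist_force: [0.3, -0.3, 0.5]
opening: 0.0011
finger_force: 0.0
```

```bash
python3 - <<'E'
from h import *
s=camrig.snapshot("top"); a=cv2.resize(s["color"][170:240,200:335],None,fx=4,fy=4,interpolation=2)
c=camrig.snapshot("scene"); b=cv2.resize(c["color"][180:270,200:320],None,fx=3.5,fy=3.5,interpolation=2)
o=np.zeros((600,540,3),np.uint8); o[:280]=a; o[280:280+315,:420]=b; cv2.imwrite("pics/t6.png",o[:,:,::-1])
# push point: outer face at s=mid-98mm  from pocket_1 
a=np.array([.1436,.9896]); p1=np.array([.4275,-.0883]); print("plate outer ~",p1-a*.030, goal([*(p1-a*.075),.10],1.4266), goal([*(p1-a*.075),.045],1.4266)); print(tool().round(4))
E
```

```text
plate outer ~ [ 0.423192 -0.117988] [ 0.0009  0.0021 -0.0073  0.0173 -0.0009  0.0919] [ 0.0009  0.0021 -0.0073  0.0174 -0.0009  0.1469]
[[ 1.509e-01  9.885e-01  6.000e-04  4.149e-01]
 [ 9.885e-01 -1.509e-01 -2.300e-03 -1.796e-01]
 [-2.100e-03  9.000e-04 -1.000e+00  1.919e-01]
 [ 0.000e+00  0.000e+00  0.000e+00  1.000e+00]]
```

View pics/t6.png

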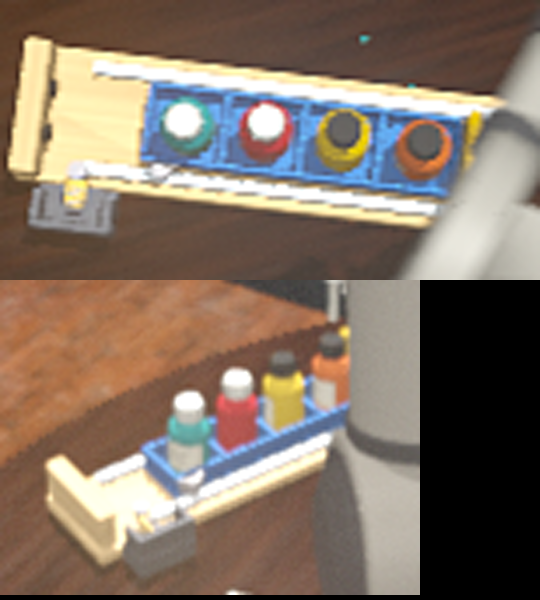

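All four bottles stand upright in their pockets (caps at crop x = 185, 265, 343 and 424). The gripper is shut behind the yellow push plate, so I'll lower it and start the push.

Call:
{"name": "shift_gripper", "arguments": {
  "steps": {"ax": [0, 0, 0, 0, 0, 0], "ay": [0, 0, 0, 0, 0, 0], "az": [-0.003, -0.003, -0.003, -0.003, -0.003, -0.003], "tx": [0.012, 0.012, 0.012, 0.012, 0.022, 0.03], "ty": [-0.001, -0.001, -0.001, -0.001, -0.001, -0.001], "tz": [0.05, 0.1, 0.147, 0.147, 0.147, 0.147], "finger_gap": [0, 0, 0, 0, 0, 0]}
}}

```text
clock: 10.9
position: [0.4202, -0.1442, 0.0466]
ee_rot: [[0.141, 0.99, 0.003], [0.99, -0.141, -0.002], [-0.001, 0.003, -1.0]]
wrist_force: [0.1, -0.1, 0.0]
opening: 0.0001
finger_force: 0.0
```

```bash
python3 - <<'E'
from h import *
a=np.array([.1436,.9896]); n=np.array([.9896,-.1436]); p=tool()[:2,3]-np.array([.4275,-.0883]); print("along",p@a,"lat",p@n)
E
```

```text
along -0.05639932941757447 lat 0.0008483550511594207
```

Call:
{"name": "shift_gripper", "arguments": {
  "steps": {"ax": [0, 0, 0, 0, 0, 0, 0, 0], "ay": [0, 0, 0, 0, 0, 0, 0, 0], "az": [0, 0, 0, 0, 0, 0, 0, 0], "tx": [0.005, 0.010, 0.014, 0.018, 0.023, 0.028, 0.033, 0.038], "ty": [-0.001, -0.001, -0.001, -0.001, -0.001, -0.001, -0.001, -0.001], "tz": [0, 0, 0, 0, 0, 0, 0, 0], "finger_gap": [0, 0, 0, 0, 0, 0, 0, 0]}
}}

```text
clock: 11.9
position: [0.4235, -0.1065, 0.0448]
ee_rot: [[0.142, 0.99, 0.0], [0.99, -0.142, -0.0], [-0.0, 0.0, -1.0]]
wrist_force: [0.6, -1.6, 0.5]
opening: -0.0002
finger_force: 0.5
```

```bash
cat > m.py <<'E'
from h import *
a=np.array([.1436,.9896]); n=np.array([.9896,-.1436]); p=tool()[:2,3]-np.array([.4275,-.0883]); print("along",p@a,"lat",p@n)
s=camrig.snapshot("top"); m,_=blobs(s["color"],(105,120,80),(120,255,255)); k=np.zeros_like(m);k[170:240,200:335]=m[170:240,200:335]
v,u=np.nonzero(k); d=[onz(s,x,y,.037)[:2]@a for x,y in zip(u,v)]; print("end along",np.percentile(d,99.5)-np.array([.4275,-.0883])@a)
cv2.imwrite("pics/p.png",cv2.resize(s["color"][170:240,200:335],None,fx=4,fy=4,interpolation=2)[:,:,::-1])
E
python3 m.py
```

```text
along -0.01854299824566843 lat -0.0013517107864262703
end along 0.1950447898201459
```

Call:
{"name": "shift_gripper", "arguments": {
  "steps": {"ax": [0, 0, 0, 0, 0, 0, 0, 0], "ay": [0, 0, 0, 0, 0, 0, 0, 0], "az": [0, 0, 0, 0, 0, 0, 0, 0], "tx": [0.004, 0.008, 0.012, 0.015, 0.018, 0.021, 0.024, 0.024], "ty": [0.001, 0.001, 0.001, 0.001, 0.001, 0.001, 0.001, 0.001], "tz": [0, 0, 0, 0, 0, 0, 0, 0], "finger_gap": [0, 0, 0, 0, 0, 0, 0, 0]}
}}

```text
clock: 12.95
position: [0.428, -0.0828, 0.0448]
ee_rot: [[0.142, 0.99, 0.0], [0.99, -0.142, 0.0], [0.0, 0.0, -1.0]]
wrist_force: [0.3, -0.0, -0.3]
opening: 0.0001
finger_force: 0.0
```

```bash
python3 m.py
```

```text
along 0.005468264556697683 lat -0.0002986900566260176
end along 0.2200209790042188
```

Call:
{"name": "shift_gripper", "arguments": {
  "steps": {"ax": [0, 0, 0, 0], "ay": [0, 0, 0, 0], "az": [0, 0, 0, 0], "tx": [0.003, 0.006, 0.008, 0.008], "ty": [0, 0, 0, 0], "tz": [0, 0, 0, 0], "finger_gap": [0, 0, 0, 0]}
}}

```text
clock: 13.5
position: [0.4289, -0.0752, 0.0448]
ee_rot: [[0.141, 0.99, -0.0], [0.99, -0.141, -0.0], [-0.0, -0.0, -1.0]]
wrist_force: [-0.6, -0.7, 0.0]
opening: 0.0002
finger_force: 0.7
```

```bash
python3 m.py
```

```text
along 0.013133221236726871 lat -0.0004569725973131494
end along 0.22833006979375242
```

View pics/p.png

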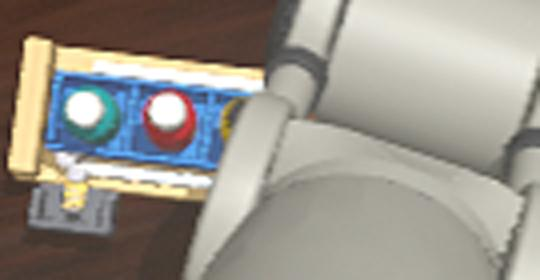

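The carriage end is now almost at the stop (crop x≈52, stop face ≈50), and force is still low. I'll push on slowly until it firmly touches.

Call:
{"name": "shift_gripper", "arguments": {
  "steps": {"ax": [0, 0, 0, 0], "ay": [0, 0, 0, 0], "az": [0, 0, 0, 0], "tx": [0.002, 0.004, 0.006, 0.006], "ty": [0, 0, 0, 0], "tz": [0, 0, 0, 0], "finger_gap": [0, 0, 0, 0]}
}}

```text
clock: 14.05
position: [0.4292, -0.0744, 0.045]
ee_rot: [[0.139, 0.99, -0.001], [0.99, -0.139, -0.008], [-0.008, -0.0, -1.0]]
wrist_force: [-12.0, -36.3, 0.1]
opening: 0.0001
finger_force: 18.9
```

```bash
python3 m.py
```

```text
along 0.013965100212842 lat -0.00031100241172326735
end along 0.22876118039154153
```

That is 36 N against the hard stop, with no further travel. I'll back off and check that it holds.

Call:
{"name": "shift_gripper", "arguments": {
  "steps": {"ax": [0, 0, 0, 0, 0, 0, 0, 0], "ay": [0, 0, 0, 0, 0, 0, 0, 0], "az": [0, 0, 0, 0, 0, 0, 0, 0], "tx": [-0.01, -0.06, -0.1, -0.1, -0.1, -0.15, -0.2, -0.2], "ty": [0, 0, 0, 0, -0.05, -0.08, -0.1, -0.1], "tz": [0, 0, 0, -0.06, -0.12, -0.15, -0.15, -0.15], "finger_gap": [0, 0, 0, 0, 0, 0, 0, 0]}
}}

```text
clock: 15.1
position: [0.301, -0.2561, 0.1958]
ee_rot: [[0.148, 0.989, 0.002], [0.989, -0.148, -0.002], [-0.002, 0.002, -1.0]]
wrist_force: [0.6, 0.1, -0.0]
opening: -0.0002
finger_force: 0.0
```

```bash
python3 m.py; python3 - <<'E'
from h import *
a=cv2.imread("pics/p.png"); c=camrig.snapshot("scene"); b=cv2.resize(c["color"][170:290,180:320],None,fx=2.5,fy=2.5,interpolation=2)[:,:,::-1]
t=camrig.snapshot("top")["color"][150:290,80:470][:,:,::-1]
o=np.zeros((600,760,3),np.uint8); o[:280,:540]=a; o[290:590,:350]=b; o[290:430,360:750]=t; cv2.imwrite("pics/f.png",o)
E
```

```text
along -0.18424074919883618 lat -0.1010867439421821
end along 0.2280132477120661
```

View pics/f.png

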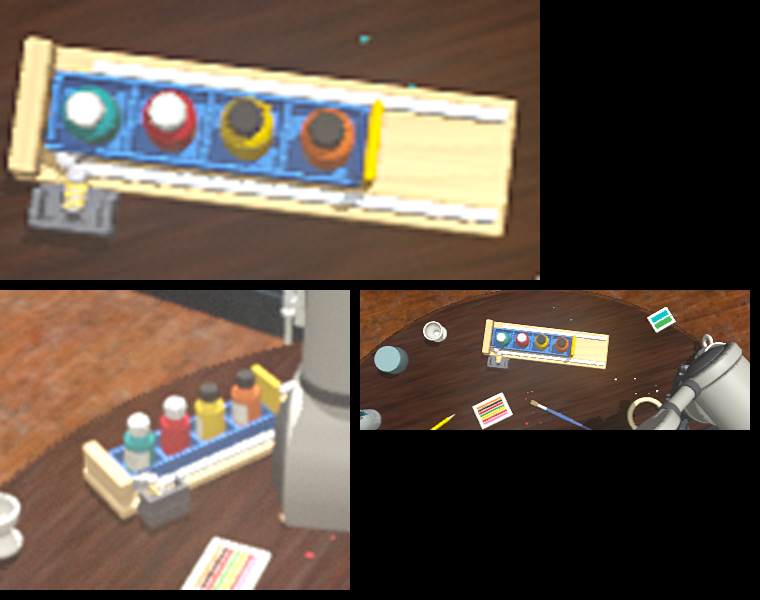

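The carriage has stayed home against the stop (end shift under 1 mm after release, within pixel noise). All four bottles are upright, the bystanders are in place and the robot is clear, so I'm handing in.

```bash
python3 -c "
from plant import env, camrig, monitor
print(env.hand_in())"
```

```text
the job is handed in; nothing more can be done
None
```

The job is handed in: orange stands in pocket 1 and red in pocket 3, and the carriage is home against the end stop, where it stayed after the gripper backed off at about 15 s.

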